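Change over from the running dish heater to the waiting one

TASK

Of the two dish heaters one has been left running: its dial pointer is turned away from the off dot; the other is off. First turn the running heater's knob fully anticlockwise to its off stop, then stand its dish upright in the middle of the ribbed cooling plate, then pull that heater's shield fully forward over its bare hot plate, and last turn the other heater's knob clockwise as far as it goes. Leave the other heater's dish and shield, the vial and the timer where they are.

Things in the scene. Friction and masses are not known exactly. Their poses are not given: they have to be found in the camera images.
- heater_1: one of two identical white single-plate dish heaters, fixed to the bench, 295 long x 110 wide, deck 40 mm high. Origin: on the bench, under the middle; x runs along its length away from the robot, y to its left, z up. The round hot plate (88 mm across, top at z 44 mm) is centred at x -10, y 0; the dial knob at x -105, y 0. Which heater is running must be read from its knob
- knob_1 (a joint): heater_1's black dial knob; rad. 0 = off stop (fully anticlockwise from above), grows clockwise to 1.4 = full stop. Bar grip 42 x 12 mm, 10 to 32 mm above the deck, on a 38 mm round foot. Its white pointer stands at angle 0.7 - value from the heater's +x (anticlockwise positive); off = at the black dot, left of straight ahead
- knob_1_grip (a point): on knob_1's axis, in the middle of the bar grip's height (62 mm above the bench); the bar's top is 10 mm higher
- knob_1_pointer (a point): tip of knob_1's white pointer line, on top of the bar, 21 mm from the axis, 72 mm above the bench; turns with the knob
- shield_1 (a joint): heater_1's sliding steel shield (90 x 100 mm, top 69 mm above the bench) on rails; m. 0 = pushed back, plate open; 0.115 = pulled towards the robot to its end stop, wholly over the hot plate
- shield_1_handle (a point): centre of the black upright grip on shield_1: 12 mm thick (heater x), 44 mm wide (heater y), 28 mm tall, from 69 to 97 mm above the bench; moves with the shield
- dish_1: round aluminium moisture dish with its lid on (fixed to it), 60 mm across the lid, 56 mm below it, 34 mm high with the small lid knob; the lid's rim is 21 to 30 mm above the origin, which is the centre of its underside. It stands on heater_1's plate at the start
- heater_2: one of two identical white single-plate dish heaters, fixed to the bench, 295 long x 110 wide, deck 40 mm high. Origin: on the bench, under the middle; x runs along its length away from the robot, y to its left, z up. The round hot plate (88 mm across, top at z 44 mm) is centred at x -10, y 0; the dial knob at x -105, y 0. Which heater is running must be read from its knob
- knob_2 (a joint): heater_2's black dial knob; rad. 0 = off stop (fully anticlockwise from above), grows clockwise to 1.4 = full stop. Bar grip 42 x 12 mm, 10 to 32 mm above the deck, on a 38 mm round foot. Its white pointer stands at angle 0.7 - value from the heater's +x (anticlockwise positive); off = at the black dot, left of straight ahead
- knob_2_grip (a point): on knob_2's axis, in the middle of the bar grip's height (62 mm above the bench); the bar's top is 10 mm higher
- knob_2_pointer (a point): tip of knob_2's white pointer line, on top of the bar, 21 mm from the axis, 72 mm above the bench; turns with the knob
- shield_2 (a joint): heater_2's sliding steel shield (90 x 100 mm, top 69 mm above the bench) on rails; m. 0 = pushed back, plate open; 0.115 = pulled towards the robot to its end stop, wholly over the hot plate
- shield_2_handle (a point): centre of the black upright grip on shield_2: 12 mm thick (heater x), 44 mm wide (heater y), 28 mm tall, from 69 to 97 mm above the bench; moves with the shield
- dish_2: round aluminium moisture dish with its lid on (fixed to it), 60 mm across the lid, 56 mm below it, 34 mm high with the small lid knob; the lid's rim is 21 to 30 mm above the origin, which is the centre of its underside. It stands on heater_2's plate at the start
- cooling_plate: square aluminium cooling plate with ribs, 120 x 120 mm, 18 mm high, fixed to the bench. Origin: centre of its underside; the rib tops are 18 mm above
- vial: bystander: screw-cap sample vial, 32 mm across, 72 mm tall, standing; origin under its middle
- timer: bystander: small white lab timer, 70 x 64 x 18 mm, lying flat; origin under its middle
Mind the look-alikes: they are no part of the job. Leave any black or purple look-alike of the dish_1 alone.

How it is judged:
By the outcome, as a careful person would: the job done as asked, in the order asked, and still so for the second after the job is handed in, with the robot touching nothing.
It also fails if it takes over 72 s, if anything falls off the work surface, if the arm or the gripper's body presses on something with over 40 N, if the wrist force passes 120 N, or if a joint passes its speed limit or range.

ROBOT

A 7-joint arm with a two-finger parallel gripper is mounted at the origin on a cart in front of the work surface, level with it; the furniture and walls round the work are solid. World frame = base frame: x ahead of the robot, y to its left, z up, the work surface at z = 0. Lengths are in m, angles in rad, forces in N, time in s.
With the tool pointing down it reaches from about 0.425 to 0.925 m from the base axis. Payload 6.8 kg.
Tool frame: the origin (TCP) lies on the front face of the gripper's body, between the roots of the fingers; the fingertips stand 73 mm ahead of it and the grasp point (between the pads) lies 54 mm ahead of it (env.nose_length is the distance from the TCP to the fingertips, in m); z points along the fingers, y is the line along which they close (so a half turn about z gives the same grasp; the last joint's range is limited). The gripper opens to 85 mm and grips with 20 to 120 N. Pads are 22 mm wide; open, the fingers measure 114 mm over their backs; the gripper's body (76 mm by 85 mm) begins 54 mm behind the grasp point. The pads swing forward as they close: fully open they stand 13 mm farther back than shut.
Start: joints at [-1.372, 0.477, 0.022, 1.555, -0.011, 1.109, -0.083], TCP at [0.204, 0.643, 0.304] pointing down, gripper open.
Joint ranges: [-2.96, 2.96], [-0.34, 2.1], [-1.41, 1.46], [0.24, 2.44], [-1.37, 4.51], [0.17, 1.92], [-2.96, 2.96]. Speed limits (rad/s): [2.39, 2.39, 3.14, 3.14, 3.14, 3.14, 3.14].

INTERFACE

Orientations are given as a unit quaternion [w, x, y, z].
In Python, from cell import env, kin, camera, calibration, job gives the robot as it stands. The module is installed in compiled form; this text tells all that it offers. Calls block until the motion is done:
- env.reach(position, orientation): joint-space move of the TCP to a pose.
- env.movel(position, velocity=0.15, rot=None, stop_force=None): straight line of the TCP; rot=None keeps the orientation; velocity is the mean speed in m/s. With stop_force (N) it stops when the force on the tool has changed by that much, and returns True; else False.
- env.goto_joints(angles): joint-space move.
- env.grip(opening, f_grip=None): finger opening in m; f_grip is the grip in N (None keeps the last); returns when the fingers have stopped.
- env.dwell(seconds).
- kin.inverse_kinematics(position, orientation): joint angles nearest the present ones, or None.
- env.get_state(): the state.
- camera(name): name is "scene" or "top"; returns (picture, depth): 384x512x3 uint8, blue, green, red; 384x512 float32, m along the optical axis (not along the pixel's ray), 0 where there is no reading.
- calibration(name): a dict with "fx", "fy", "cx", "cy" (pixels), "rvec" (rotation vector, rad) and "tvec" (3), from world to camera coordinates, as OpenCV has them. Camera axes: x right, y down, z forward; pixel columns grow to the right and rows downward; lengths in m; the calibration is good to about 2 mm. A picture is of the moment at which its call begins. calibration takes no time and is no camera call.
A pose or a line that the arm cannot do raises env.PlanningError and nothing moves.
- job.job_done(): hands the job in; it is judged then, once.
The state is a dict: "time": time; "qpos": joint angles; "joint_velocities": joint speeds; "joint_torque": joint torques, N m; "tcp_pos": TCP position; "orientation": TCP orientation; "force": force on the tool from outside, world axes, zero at the start; "torque": the same for the moment, N m; "opening": finger opening in m; "gripper_force": force on a finger pad.
Only numpy, scipy, OpenCV 4.12 (cv2) and the standard library are available. Lean on these libraries where they do the work, as an engineer would, in place of code of your own. Each camera call takes 0.05 s, during which the arm holds its last target. There are 200 camera calls.

## Working session

There is one attempt and no reset: what is moved stays moved. The work goes in short steps, each a Python script; the robot and the scene stay as the last script left them, time stands still between calls to the robot, and variables do not carry over. Pictures are saved under pics/ and viewed, at most 10 in all, crops included, and the job is handed in when it is done.

```bash
mkdir -p pics; ls; python3 - <<'E'
from cell import env,camera,calibration
import cv2,numpy as np
for n in("scene","top"):
    p,d=camera(n); cv2.imwrite(f"pics/{n}0.png",p); np.savez(f"{n}0.npz",p=p,d=d)
    c=calibration(n); R=cv2.Rodrigues(np.array(c["rvec"],float))[0]; print(n,c["fx"],-R.T@np.array(c["tvec"]),R.round(2).tolist())
print(env.get_state()["time"])
E
```

```text
pics
scene 362.41190544844716 [-0.05119884 -0.49675021  0.86654361] [[0.66, -0.75, 0.02], [-0.52, -0.47, -0.71], [0.54, 0.46, -0.7]]
top 496.0576776969948 [ 0.23043391 -0.0132674   1.66878731] [[-0.0, -1.0, -0.01], [-0.98, 0.01, -0.19], [0.19, 0.01, -0.98]]
0.1
```

View pics/scene0.png

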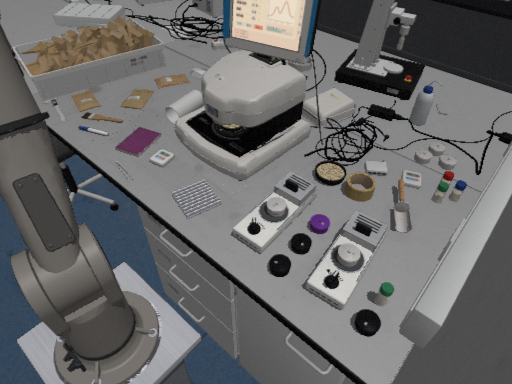

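View pics/top0.png

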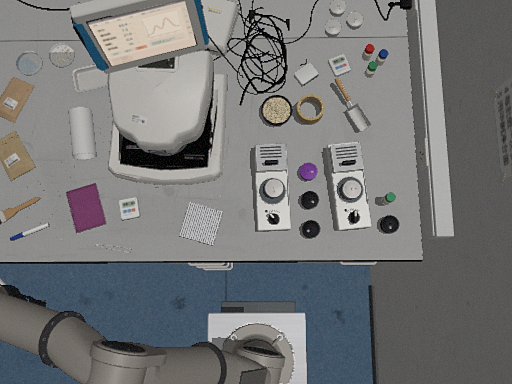

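The scene view shows two heaters at about (275,210) and (347,258), and the cooling plate at (196,198). In the top view the heaters are at (272,187) and (350,187), and the cooling plate is at (201,223). Next I'll zoom in on the knobs.

```bash
python3 - <<'E'
import cv2,numpy as np
t=cv2.imread("pics/top0.png");s=cv2.imread("pics/scene0.png")
a=cv2.resize(t[135:250,170:410],None,fx=3.3,fy=3.3,interpolation=cv2.INTER_CUBIC); cv2.imwrite("pics/c_top.png",a)
b=cv2.resize(s[165:315,225:395],None,fx=4,fy=4,interpolation=cv2.INTER_CUBIC)
cv2.imwrite("pics/c_scene.png",b[:600])
E
```

```text
(no output)
```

View pics/c_top.png

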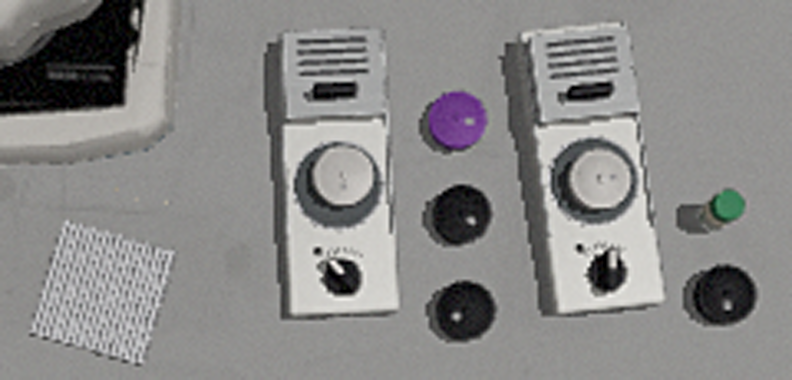

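View pics/c_scene.png

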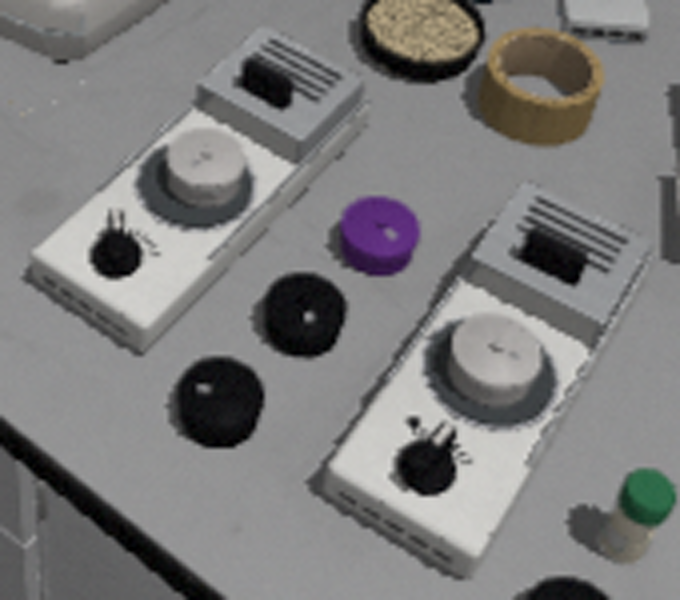

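The right heater, nearer the vial, is running: its pointer is about straight ahead, at (614,250) in the top crop. The left heater's pointer leans towards its dot. Next I'll measure poses.

```bash
cat > h.py <<'E'
import cv2,numpy as np
from cell import env,kin,camera,calibration
def cal(n):
    c=calibration(n); R=cv2.Rodrigues(np.array(c["rvec"],float))[0]
    return c,R,np.array(c["tvec"],float).ravel()
def rays(n,uv):
    c,R,t=cal(n); uv=np.atleast_2d(uv).astype(float)
    d=np.c_[(uv[:,0]-c["cx"])/c["fx"],(uv[:,1]-c["cy"])/c["fy"],np.ones(len(uv))]
    return -R.T@t, d@R
def plane(n,uv,z):
    o,d=rays(n,uv); return o+d*((z-o[2])/d[:,2])[:,None]
def cloud(n,depth):
    v,u=np.mgrid[:384,:512]; o,d=rays(n,np.c_[u.ravel(),v.ravel()])
    P=o+d*depth.ravel()[:,None]; P[depth.ravel()==0]=np.nan
    return P.reshape(384,512,3)
def proj(n,P):
    c,R,t=cal(n); q=np.atleast_2d(P)@R.T+t
    return np.c_[c["fx"]*q[:,0]/q[:,2]+c["cx"],c["fy"]*q[:,1]/q[:,2]+c["cy"]]
E
python3 - <<'E'
from h import *
f=np.load("top0.npz");p=f["p"];P=cloud("top",f["d"]);hsv=cv2.cvtColor(p,cv2.COLOR_BGR2HSV)
def comp(m,seed):
    n,l=cv2.connectedComponents(m.astype(np.uint8)); return l==l[seed[1],seed[0]]
z=P[...,2]
print("bench z",np.nanmedian(z[225:245,240:250]))
for nm,seed in(("L",(262,205)),("R",(340,205))):
    # white deck: minimum rect of deck-plane rays
    v=hsv[...,2];s=hsv[...,1]
    m=comp((z>0.028)&(z<0.12),seed); u=np.argwhere(m)[:,::-1]; Q=P[m]
    r=cv2.minAreaRect(Q[:,:2].astype(np.float32)); print(nm,"depth rect",np.round(r[0],4),np.round(r[1],4),round(r[2],2),"deck z",np.median(Q[:,2]))
    w=comp((v>185)&(s<30)&(z>0.025)&(z<0.06),seed); cs,_=cv2.findContours(w.astype(np.uint8),0,2)
    W=plane("top",max(cs,key=cv2.contourArea)[:,0],0.04); r=cv2.minAreaRect(W[:,:2].astype(np.float32)); print("  deck rect",np.round(r[0],4),np.round(r[1],4),round(r[2],2),np.round(cv2.boxPoints(r),4).tolist())
    # dish top by depth
    x0,y0=seed; win=np.zeros(z.shape,bool); win[165:207,x0-10:x0+35]=1
    # lid top: z ~0.074
    for a,b in((0.068,0.085),):
        k=win&(z>a)&(z<b); A=plane("top",np.argwhere(k)[:,::-1],0.074)
        c=cv2.minEnclosingCircle(A[:,:2].astype(np.float32)); print("  dish",A.mean(0).round(4),c,k.sum(),np.median(z[k]))
    win[:]=0;win[205:228,x0-6:x0+30]=1
    k=win&(v<80)&(z>0.055); A=plane("top",np.argwhere(k)[:,::-1],0.072); print("  knob",A.mean(0).round(4),k.sum(),np.median(z[k]) if k.any() else 0)
    win[:]=0;win[150:175,x0-10:x0+35]=1
    k=win&(v<60)&(z>0.06); A=plane("top",np.argwhere(k)[:,::-1],0.09); print("  handle",A.mean(0).round(4),k.sum(),np.median(z[k]) if k.any() else 0)
m=comp((z>0.008)&(z<0.03),(201,223)); Q=P[m]; r=cv2.minAreaRect(Q[:,:2].astype(np.float32)); print("plate",r,np.median(Q[:,2]),Q.mean(0))
E
```

```text
bench z 0.0014978539112842082
L depth rect [ 0.5646 -0.053 ] [0.2948 0.1102] 2.17 deck z 0.046231281244849876
  deck rect [ 0.5174 -0.0552] [0.1945 0.1064] 2.22 [[0.41819998621940613, -0.005799999926239252], [0.4223000109195709, -0.11209999769926071], [0.616599977016449, -0.10450000315904617], [0.612500011920929, 0.0017000000225380063]]
  dish [ 0.5746 -0.0547  0.074 ] ((0.5851494073867798, -0.04969954490661621), 0.06375577300786972) 368 0.07295911562631918
  knob [ 0.4488 -0.0586  0.072 ] 38 0.07148963799385966
  handle [ 0.6433 -0.0505  0.09  ] 77 0.09510439306195795
R depth rect [ 0.5686 -0.3098] [0.297  0.1118] 5.92 deck z 0.04631117521512529
  deck rect [ 0.5177 -0.316 ] [0.1893 0.1057] 5.33 [[0.4185999929904938, -0.27219998836517334], [0.4284000098705292, -0.3774999976158142], [0.6169000267982483, -0.35989999771118164], [0.6071000099182129, -0.25459998846054077]]
  dish [ 0.5706 -0.3078  0.074 ] ((0.582793653011322, -0.30361422896385193), 0.06628220528364182) 356 0.07342956943664114
  knob [ 0.4506 -0.3185  0.072 ] 47 0.07021972094914553
  handle [ 0.6381 -0.3     0.09  ] 61 0.09354628683743149
plate ((0.4450609087944031, 0.18634209036827087), (0.11908963322639465, 0.12657728791236877), 74.19889831542969) 0.015667316454151536 [0.4434742  0.18744444 0.0157534 ]
```

```bash
python3 - <<'E'
from h import *
def comp(m,seed):
    n,l=cv2.connectedComponents(m.astype(np.uint8)); return l==l[seed[1],seed[0]]
H={"L":(np.array([.5646,-.053]),2.17),"R":(np.array([.5686,-.3098]),5.9)}
for cam in("top","scene"):
    f=np.load(cam+"0.npz");p=f["p"];P=cloud(cam,f["d"]);z=P[...,2];v=p.max(2)
    for nm,(o,yaw) in H.items():
        a=np.deg2rad(yaw);X=np.array([np.cos(a),np.sin(a)]);Y=np.array([-X[1],X[0]])
        loc=np.stack([(P[...,:2]-o)@X,(P[...,:2]-o)@Y,z],-1)
        near=(abs(loc[...,0])<.17)&(abs(loc[...,1])<.075)
        m=near&(z>.026)&(z<.11)
        r=cv2.minAreaRect(P[m][:,:2].astype(np.float32)); print(cam,nm,"rect",np.round(r[0],4),np.round(r[1],4),round(r[2],2))
        def rep(t,k,zz):
            A=plane(cam,np.argwhere(k)[:,::-1],zz)[:,:2]-o; A=np.c_[A@X,A@Y]
            print("  ",t,k.sum(),"loc mean",A.mean(0).round(4),"mid",((A.max(0)+A.min(0))/2).round(4),"ext",np.ptp(A,0).round(4),"z",np.median(z[k]).round(4))
        lx=loc[...,0]
        rep("dish",near&(lx>-.05)&(lx<.035)&(z>.0685)&(z<.085),.074)
        rep("handle",near&(lx>.04)&(z>.084),.097)
        k=near&(lx<-.06)&(z>.058); rep("knobbar",k,.072)
        pix=np.argwhere(k)[:,::-1]; A=plane(cam,pix,.072)[:,:2]-o; A=np.c_[A@X,A@Y]
        w=v[k]>150
        if w.any():
            t=A[w]-[-.105,0]; print("   white",w.sum(),t.mean(0).round(4),"ang",np.rad2deg(np.arctan2(*t.mean(0)[::-1])).round(1))
        vv=A-A.mean(0); e=np.linalg.svd(vv)[2][0]; print("   bar axis deg",np.rad2deg(np.arctan2(e[1],e[0])).round(1))
    seed=(201,223) if cam=="top" else (196,198)
    m=(abs(P[...,0]-.445)<.09)&(abs(P[...,1]-.186)<.09)&(z>.009)&(z<.03)
    r=cv2.minAreaRect(P[m][:,:2].astype(np.float32)); print(cam,"plate",r,P[m].mean(0).round(4))
E
```

```text
top L rect [ 0.5646 -0.053 ] [0.2948 0.1102] 2.17
   dish 245 loc mean [-0.0131 -0.0043] mid [-0.0122 -0.004 ] ext [0.0574 0.0565] z 0.074
   handle 57 loc mean [0.069  0.0014] mid [0.0686 0.0009] ext [0.0148 0.0398] z 0.0972
   knobbar 51 loc mean [-0.1129  0.0002] mid [-0.1124 -0.0005] ext [0.0337 0.0314] z 0.0722
   white 10 [-0.0011  0.0043] ang 104.2
   bar axis deg -139.8
top R rect [ 0.5686 -0.3098] [0.297  0.1118] 5.92
   dish 232 loc mean [-0.0221  0.0001] mid [-0.0215 -0.0001] ext [0.0576 0.058 ] z 0.0743
   handle 58 loc mean [0.0628 0.0006] mid [0.0627 0.0013] ext [0.0144 0.0434] z 0.0959
   knobbar 66 loc mean [-0.114   0.0014] mid [-0.1137  0.0029] ext [0.0424 0.0212] z 0.0711
   white 12 [-0.0025 -0.0017] ang -146.2
   bar axis deg 171.7
top plate ((0.44770893454551697, 0.1867392659187317), (0.174904927611351, 0.16620224714279175), 89.66587829589844) [0.4438 0.1877 0.0162]
scene L rect [ 0.563  -0.0556] [0.2939 0.1112] 1.89
   dish 248 loc mean [-0.0155 -0.0085] mid [-0.0155 -0.0082] ext [0.0628 0.0614] z 0.0742
   handle 80 loc mean [ 0.0646 -0.0052] mid [ 0.0644 -0.005 ] ext [0.0239 0.0492] z 0.0949
   knobbar 54 loc mean [-0.1166 -0.0058] mid [-0.1158 -0.0061] ext [0.0396 0.0369] z 0.0729
   white 6 [0.0032 0.0059] ang 61.9
   bar axis deg -139.8
scene R rect [ 0.5657 -0.3125] [0.2955 0.1101] 5.63
   dish 323 loc mean [-0.0239 -0.0034] mid [-0.0231 -0.0033] ext [0.0578 0.0587] z 0.0742
   handle 100 loc mean [ 0.058  -0.0038] mid [ 0.0577 -0.0036] ext [0.0217 0.0443] z 0.0953
   knobbar 87 loc mean [-0.1185 -0.003 ] mid [-0.118  -0.0029] ext [0.048  0.0165] z 0.0722
   white 10 [ 0.0042 -0.0037] ang -41.3
   bar axis deg 173.5
scene plate ((0.4441334009170532, 0.1839732527732849), (0.1214018166065216, 0.12222622334957123), 73.21380615234375) [0.4423 0.1819 0.0162]
```

```bash
python3 - <<'E'
from h import *
H={"L":(np.array([.564,-.054]),2.1),"R":(np.array([.5675,-.311]),5.7)}
tiles=[]
for cam in("top","scene"):
    p=np.load(cam+"0.npz")["p"]
    for nm,(o,yaw) in H.items():
        a=np.deg2rad(yaw);X=np.array([np.cos(a),np.sin(a)]);Y=np.array([-X[1],X[0]])
        def W(x,y,z): return proj(cam,[[*(o+x*X+y*Y),z]])[0]
        c=W(-.03,0,.05).round().astype(int)-[48,36]; c=c-(0 if cam=="scene" else np.array([0,3]))
        s=4; im=cv2.resize(p[c[1]:c[1]+74,c[0]:c[0]+98],None,fx=s,fy=s,interpolation=cv2.INTER_CUBIC)
        def D(pts,col):
            q=np.array([(W(*t)-c+.5)*s for t in pts]).round().astype(np.int32); cv2.polylines(im,[q],True,col,1)
        th=np.linspace(0,2*np.pi,40)
        D([(-.1475,-.055,.04),(-.1475,.055,.04),(.1475,.055,.04),(.1475,-.055,.04)],(0,255,0))
        D([(-.01+.044*np.cos(t),.044*np.sin(t),.044) for t in th],(0,0,255))
        D([(-.105+.019*np.cos(t),.019*np.sin(t),.05) for t in th],(255,0,0))
        D([(-.105,0,.072),(-.105+.021*np.cos(.7),.021*np.sin(.7),.072)],(0,255,255))
        tiles.append(im[:296,:392])
cv2.imwrite("pics/ov.png",np.vstack([np.hstack(tiles[:2]),np.hstack(tiles[2:])]))
E
```

```text
(no output)
```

View pics/ov.png

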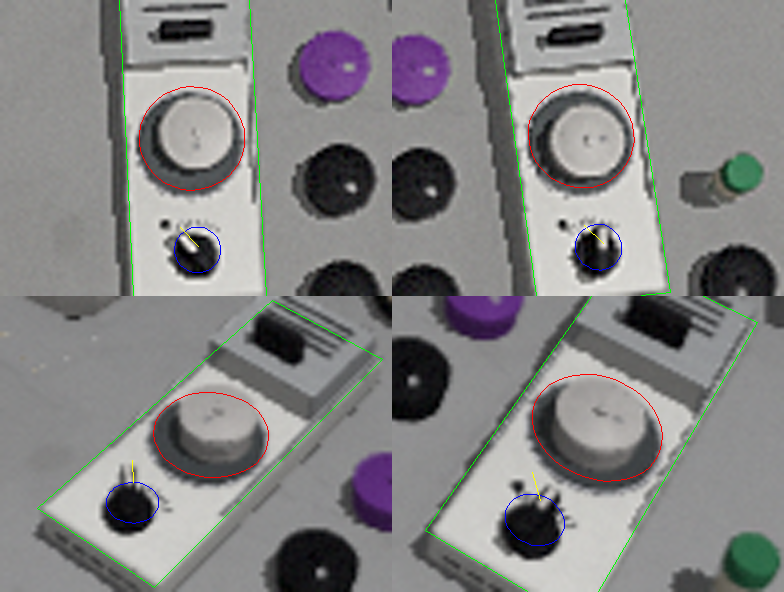

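```bash
python3 - <<'E'
from h import *
from scipy.optimize import least_squares
H={"L":(np.array([.564,-.054]),2.1),"R":(np.array([.5675,-.311]),5.7)}
for cam in("top","scene"):
    f=np.load(cam+"0.npz");p=f["p"];g=cv2.cvtColor(p,cv2.COLOR_BGR2GRAY)
    G=cv2.resize(g,None,fx=4,fy=4,interpolation=cv2.INTER_CUBIC)
    for nm,(o,yaw) in H.items():
        a=np.deg2rad(yaw);X=np.array([np.cos(a),np.sin(a)]);Y=np.array([-X[1],X[0]])
        # radial edge scan outward: from deck (white) inward to first dark crossing, on plane zz
        def scan(cx,zz,r,lo,hi,angs,thr=150):
            E=[]
            for t in angs:
                rr=np.arange(hi,lo,-.0003); q=o+(cx+rr*np.cos(t))[:,None]*X+(rr*np.sin(t))[:,None]*Y
                uv=proj(cam,np.c_[q,np.full(len(rr),zz)]); s=cv2.remap(g,uv[:,0].astype(np.float32)[None],uv[:,1].astype(np.float32)[None],cv2.INTER_LINEAR)[0]
                if s[0]<thr: continue
                k=np.argmax(s<thr)
                if s[k]<thr: E.append((cx+rr[k]*np.cos(t),rr[k]*np.sin(t)))
            E=np.array(E); c=least_squares(lambda v:np.hypot(E[:,0]-v[0],E[:,1]-v[1])-v[2],[cx,0,r],loss="soft_l1",f_scale=.001).x
            return len(E),c.round(4)
        th=np.deg2rad(np.arange(0,360,6))
        print(cam,nm,"plate",scan(-.013,.044,.044,.03,.054,th), "foot",scan(-.11,.045,.019,.01,.032,np.deg2rad(np.arange(100,261,5))))
        # front edge and side edges of deck
        def edge(pts0,pts1):
            out=[]
            for A,B in zip(pts0,pts1):
                s=np.linspace(0,1,120)[:,None]; L=A+(B-A)*s; q=o+L[:,:1]*X+L[:,1:]*Y
                uv=proj(cam,np.c_[q,np.full(120,.04)]).astype(np.float32); v=cv2.remap(g,uv[:,0][None],uv[:,1][None],cv2.INTER_LINEAR)[0].astype(float)
                out.append(L[np.argmin(np.diff(cv2.GaussianBlur(v[None],(0,0),4)[0]))])
            return np.array(out)
        ys=np.linspace(-.04,.04,9);xs=np.linspace(-.13,.03,12)
        F=edge(np.c_[0*ys-.135,ys],np.c_[0*ys-.165,ys]);Lf=edge(np.c_[xs,0*xs+.046],np.c_[xs,0*xs+.066]);Rt=edge(np.c_[xs,0*xs-.046],np.c_[xs,0*xs-.066])
        m=lambda A,i:np.median(A[:,i]).round(4)
        sl=lambda A:np.rad2deg(np.polyfit(A[:,0],A[:,1],1)[0]).round(2)
        print("   front x",m(F,0),"left y",m(Lf,1),"right y",m(Rt,1),"slopes",sl(Lf),sl(Rt))
E
```

```text
top L plate (54, array([-0.0157,  0.0015,  0.0448])) foot (33, array([-0.1093,  0.0019,  0.0203]))
   front x -0.1446 left y 0.055 right y -0.0491 slopes -0.19 2.21
top R plate (53, array([-0.0163,  0.0015,  0.0444])) foot (33, array([-0.1113,  0.0032,  0.0202]))
   front x -0.1453 left y 0.0538 right y -0.0502 slopes -0.93 1.41
scene L plate (34, array([-0.0184, -0.0028,  0.0452])) foot (33, array([-0.1119, -0.0019,  0.0203]))
   front x -0.1458 left y 0.0502 right y -0.0508 slopes -0.5 2.94
scene R plate (33, array([-0.0188, -0.0023,  0.0455])) foot (33, array([-0.1147, -0.0006,  0.0196]))
   front x -0.1468 left y 0.0526 right y -0.051 slopes 0.83 2.67
```

The heaters sit about 7 mm nearer than the depth rectangles gave: both plate and foot circles agree, with a 95 mm spacing. The knob bars read about 40° on the left (off) and about -7.5° on the right (value about 0.83). So I turn the right knob first.

```bash
cat >> h.py <<'E'
from scipy.spatial.transform import Rotation as Ro
def down(phi): # tool z down, closing line y at world angle phi (rad)
    y=np.array([np.cos(phi),np.sin(phi),0]);z=np.array([0,0,-1.]);x=np.cross(y,z)
    q=Ro.from_matrix(np.c_[x,y,z]).as_quat(); return [q[3],q[0],q[1],q[2]]
def S(tag=""):
    s=env.get_state(); print(tag,"t",round(s["time"],2),"tcp",np.round(s["tcp_pos"],4),"F",np.round(s["force"],1),"T",np.round(s["torque"],2),"op",round(s["opening"],4),"gf",np.round(s["gripper_force"],1),"q7",round(s["qpos"][6],3)); return s
def turn(total,step,tlim): # rotate tool about its axis by total (anticlockwise from above +); q7 sign: see sgn
    s0=env.get_state(); t0=s0["torque"][2]; q=np.array(s0["qpos"],float)
    def yaw(): o=env.get_state()["orientation"]; y=Ro.from_quat([*o[1:],o[0]]).as_matrix()[:,1]; return np.arctan2(y[1],y[0])
    y0=yaw(); done=0
    while abs(done)<abs(total)-1e-6:
        d=np.sign(total)*min(step,abs(total)-abs(done)); q[6]-=d; done+=d
        env.goto_joints(list(q)); dt=env.get_state()["torque"][2]-t0
        print("  turn",round(done,3),"yaw",round(np.angle(np.exp(1j*(yaw()-y0))),3),"dT",round(dt,2))
        if abs(dt)>tlim: break
E
python3 - <<'E'
from h import *
for nm,p,phis in(("R",[.455,-.3212,.126],(-.03,.7+.1+.1)),("L",[.4534,-.0581,.126],(.737,-.763)),("dish",[.5465,-.313,.117],(.1,)),("handle",[.631,-.304,.146],(.1-np.pi/2,)),("plate",[.4446,.1852,.0925],(.1,-.27))):
    for f in phis:
        for add in(np.pi/2,-np.pi/2):
            q=kin.inverse_kinematics(p,down(f+add)); print(nm,round(f,2),round(add,2),None if q is None else np.round(q,2))
S()
E
```

```text
R -0.03 1.57 [-0.02  0.63  0.7   2.01 -0.61  0.72  2.6 ]
R -0.03 -1.57 [-0.23  0.83  1.05  2.02 -0.95  0.9  -0.23]
R 0.9 1.57 [-0.31  1.01  1.26  2.03 -1.15  1.09 -2.29]
R 0.9 -1.57 [-0.23  0.83  1.05  2.02 -0.95  0.9   0.7 ]
L 0.74 1.57 [-0.21  0.41  0.25  2.22 -0.19  0.53  2.49]
L 0.74 -1.57 [-0.68  0.56  0.85  2.24 -0.73  0.64 -0.12]
L -0.76 1.57 [-0.57  0.5   0.7   2.24 -0.59  0.59  1.38]
L -0.76 -1.57 [-0.89  0.88  1.26  2.25 -1.13  0.95 -1.23]
dish 0.1 1.57 [ 0.03  0.7   0.55  1.83 -0.51  0.76  2.53]
dish 0.1 -1.57 [-0.16  0.82  0.87  1.84 -0.81  0.88 -0.36]
handle -1.47 1.57 [-0.22  0.92  0.97  1.65 -0.86  1.05  1.12]
handle -1.47 -1.57 [-0.32  1.12  1.26  1.65 -1.13  1.25 -1.85]
plate 0.1 1.57 [-0.6   0.49  0.09  2.17 -0.09  0.48  1.23]
plate 0.1 -1.57 [-0.91  0.55  0.49  2.19 -0.51  0.52 -1.5 ]
plate -0.27 1.57 [-0.64  0.5   0.14  2.17 -0.14  0.48  0.91]
plate -0.27 -1.57 [-1.    0.58  0.6   2.19 -0.63  0.55 -1.76]
 t 0.1 tcp [0.2038 0.6431 0.303 ] F [0.1 0.6 0.3] T [ 0.04  0.   -0.01] op 0.0854 gf 0.0 q7 -0.083
```

```bash
sed -i 's/q\[6\]-=d/q[6]+=d/' h.py; python3 - <<'E'
from h import *
P=cloud("top",np.load("top0.npz")["d"]).reshape(-1,3); P=P[~np.isnan(P[:,0])]
for x in np.arange(.4,.9,.05):
    print(round(x,2),[round(float(P[m][:,2].max()),2) if (m:=(abs(P[:,0]-x)<.025)&(abs(P[:,1]-y)<.05)).any() else None for y in np.arange(-.4,.61,.1)])
for p in([.3,.45,.4],[.4,.2,.35],[.47,-.1,.3],[.455,-.3212,.2]):
    q=kin.inverse_kinematics(p,down(-.03-np.pi/2)); print(p,None if q is None else np.round(q,2))
E
```

```text
0.4 [0.04, 0.05, 0.04, 0.05, 0.05, 0.03, 0.03, 0.02, 0.01, 0.01, 0.02]
0.45 [0.05, 0.08, 0.04, 0.08, 0.08, 0.03, 0.03, 0.01, 0.03, 0.02, 0.03]
0.5 [0.08, 0.08, 0.04, 0.07, 0.08, 0.03, 0.03, 0.01, 0.03, 0.03, 0.02]
0.55 [0.08, 0.09, 0.04, 0.09, 0.08, 0.01, 0.09, 0.09, 0.07, 0.02, 0.02]
0.6 [0.07, 0.1, 0.05, 0.08, 0.08, 0.1, 0.1, 0.1, 0.1, 0.1, 0.02]
0.65 [0.07, 0.11, 0.07, 0.11, 0.11, 0.1, 0.26, 0.27, 0.26, 0.1, 0.08]
0.7 [0.01, 0.08, 0.08, 0.08, 0.08, 0.1, 0.28, 0.28, 0.28, 0.1, 0.09]
0.75 [0.03, 0.03, 0.01, 0.01, 0.01, 0.21, 0.29, 0.3, 0.29, 0.1, 0.09]
0.8 [0.03, 0.03, 0.06, 0.06, 0.03, 0.28, 0.3, 0.3, 0.3, 0.09, 0.09]
0.85 [0.03, 0.05, 0.06, 0.05, 0.04, 0.29, 0.31, 0.41, 0.55, 0.54, 0.09]
[0.3, 0.45, 0.4] [-1.64  0.19  0.64  1.79 -0.12  1.21 -2.57]
[0.4, 0.2, 0.35] [-1.25  0.02  0.67  2.05 -0.02  1.08 -2.17]
[0.47, -0.1, 0.3] [-0.85  0.27  1.11  2.06 -0.29  0.98 -1.19]
[0.455, -0.3212, 0.2] [-0.25  0.66  1.06  1.98 -0.72  0.94 -0.42]
```

```bash
python3 - <<'E'
from h import *
phi=-.03-np.pi/2
env.reach([.40,.2,.33],down(phi)); S("wp")
env.reach([.455,-.3212,.17],down(phi)); S("above")
env.grip(.045,40); 
hit=env.movel([.455,-.3212,.127],velocity=.1,stop_force=8); S(f"low {hit}")
env.grip(0,40); S("grip")
E
```

```text
wp t 1.89 tcp [0.4    0.2008 0.3301] F [ 0.4 -0.6  0.4] T [ 0.02 -0.01  0.03] op 0.0854 gf 0.0 q7 -2.147
above t 3.87 tcp [ 0.4559 -0.3201  0.1701] F [-0.4  0.6  0.2] T [-0.02  0.04 -0.03] op 0.0853 gf 0.0 q7 -0.554
low False t 4.92 tcp [ 0.4548 -0.3214  0.1268] F [ 0.1 -0.2  0.3] T [-0.02  0.08  0.04] op 0.045 gf 0.0 q7 -0.504
grip t 5.32 tcp [ 0.4553 -0.3227  0.1278] F [ 0.8 -5.1  0.7] T [-1.03 -0.07 -0.02] op 0.0109 gf 43.3 q7 -0.503
```

```bash
python3 - <<'E'
from h import *
turn(.6,.6,1.0); S(); turn(.5,.08,.7); S("end")
E
```

```text
turn 0.6 yaw 0.597 dT 0.11
 t 5.94 tcp [ 0.4553 -0.3231  0.1279] F [ 1.2 -5.5 -3.7] T [-0.96 -0.    0.09] op 0.0111 gf 42.7 q7 0.094
  turn 0.08 yaw 0.077 dT -0.07
  turn 0.16 yaw 0.156 dT -0.04
  turn 0.24 yaw 0.236 dT -0.13
  turn 0.32 yaw 0.313 dT -1.3
end t 6.94 tcp [ 0.4553 -0.3233  0.1279] F [ 2.2 -4.4 -5.2] T [-0.96 -0.27 -1.21] op 0.0105 gf 55.6 q7 0.408
```

```bash
python3 - <<'E'
from h import *
env.grip(.045); env.movel([.455,-.3225,.18],velocity=.15); S()
env.reach([.5465,-.313,.24],down(.1-np.pi/2)); env.grip(.085)
s,d=camera("scene"); t,_=camera("top"); S()
a,b=proj("scene",[.455,-.322,.06])[0].astype(int),proj("top",[.455,-.322,.06])[0].astype(int)
f=lambda p,c:cv2.resize(p[c[1]-30:c[1]+30,c[0]-40:c[0]+40],None,fx=5,fy=5,interpolation=cv2.INTER_CUBIC)
cv2.imwrite("pics/k1.png",np.hstack([f(s,a),f(t,b)]))
E
```

```text
t 7.87 tcp [ 0.4551 -0.3221  0.1799] F [ 0.3  0.4 -0.3] T [ 0.    0.02 -0.01] op 0.0452 gf 0.0 q7 0.354
 t 9.22 tcp [ 0.5465 -0.313   0.24  ] F [ 0.5 -0.3 -0.5] T [-0.    0.03 -0.  ] op 0.0848 gf 0.0 q7 -0.432
```

View pics/k1.png

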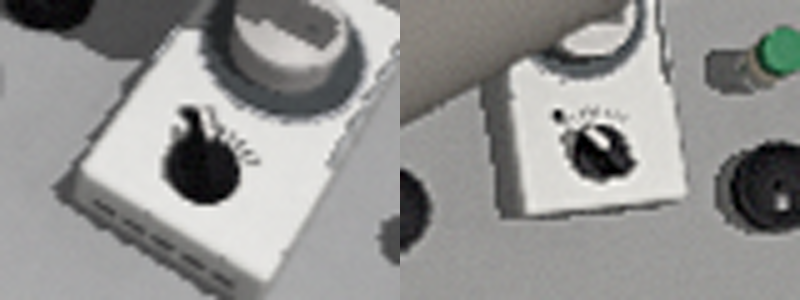

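The right knob's pointer now sits at the off dot in both views: (190,118) in the scene crop and (595,130) towards the dot at (558,117) in the top crop. Next is the dish.

```bash
python3 - <<'E'
from h import *
print(env.movel([.5465,-.313,.118],velocity=.12,stop_force=10)); S("low")
env.grip(0,30); S("grip")
env.movel([.5465,-.313,.22],velocity=.15); S("up")
E
```

```text
False
low t 10.38 tcp [ 0.5469 -0.3134  0.1188] F [ 0.4 -0.   0.9] T [-0.04  0.   -0.02] op 0.0851 gf 0.0 q7 -0.332
grip t 10.75 tcp [ 0.5468 -0.3132  0.119 ] F [-2.2  0.8  6.4] T [ 0.25  0.23 -0.01] op 0.0581 gf 31.6 q7 -0.332
up t 11.58 tcp [ 0.5462 -0.3124  0.2191] F [ 0.   0.4 -1.5] T [-0.02  0.02 -0.01] op 0.0582 gf 32.3 q7 -0.417
```

```bash
python3 - <<'E'
from h import *
phi=.1-np.pi/2
env.reach([.4446,.1853,.2],down(phi)); S("over")
print(env.movel([.4446,.1853,.105],velocity=.15)); print(env.movel([.4446,.1853,.0905],velocity=.03,stop_force=4)); S("down")
env.grip(.085); S("open"); env.movel([.4446,.1853,.2],velocity=.2)
env.reach([.5,-.2,.25],down(.13-np.pi)); S()
s,d=camera("scene"); t,dt=camera("top"); np.savez("b.npz",s=s,d=d,t=t,dt=dt)
for cam,dd in(("scene",d),("top",dt)):
    P=cloud(cam,dd);z=P[...,2];k=(abs(P[...,0]-.445)<.06)&(abs(P[...,1]-.185)<.06)&(z>.0425)&(z<.056)
    if k.any():
        A=plane(cam,np.argwhere(k)[:,::-1],.048)[:,:2]; print(cam,"dish",k.sum(),A.mean(0).round(4),((A.max(0)+A.min(0))/2).round(4),np.ptp(A,0).round(3),np.median(z[k]).round(4))
    m=(abs(P[...,0]-.445)<.085)&(abs(P[...,1]-.185)<.085)&(z>.009)&(z<.03); r=cv2.minAreaRect(P[m][:,:2].astype(np.float32)); print("plate",np.round(r[0],4),np.round(r[1],3))
a,b=proj("scene",[.445,.185,.03])[0].astype(int),proj("top",[.445,.185,.03])[0].astype(int)
f=lambda p,c:cv2.resize(p[c[1]-35:c[1]+35,c[0]-40:c[0]+40],None,fx=5,fy=5,interpolation=cv2.INTER_CUBIC)
cv2.imwrite("pics/d1.png",np.hstack([f(s,a),f(t,b)]))
E
```

```text
over t 13.43 tcp [0.4452 0.1845 0.2002] F [-0.2 -0.3 -1. ] T [0.01 0.05 0.03] op 0.0578 gf 32.3 q7 -1.195
False
True
down t 14.66 tcp [0.4448 0.1856 0.0928] F [-1.5  0.3  7.7] T [ 0.04  0.34 -0.02] op 0.0583 gf 32.8 q7 -1.033
open t 15.05 tcp [0.4443 0.1855 0.0923] F [-0.4 -0.6  0.6] T [ 0.03 -0.01  0.  ] op 0.0853 gf 0.0 q7 -1.033
 t 17.2 tcp [ 0.5004 -0.1987  0.2494] F [-0.2  1.  -0. ] T [-0.   -0.02 -0.01] op 0.0853 gf 0.0 q7 -1.929
scene dish 211 [0.4422 0.1826] [0.4426 0.1834] [0.061 0.061] 0.0482
plate [0.4442 0.1834] [0.123 0.12 ]
plate [0.4432 0.1855] [0.167 0.16 ]
```

View pics/d1.png

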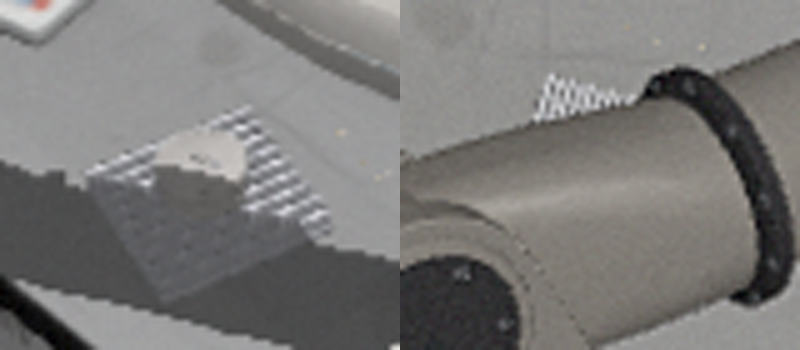

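The dish stands upright within 2 mm of the plate centre (scene crop (203,170), in the middle of the plate). Next is the shield.

```bash
python3 - <<'E'
from h import *
a=.1; X=np.array([np.cos(a),np.sin(a),0]); h=np.array([.631,-.304,.147]); e=h-.116*X
best=None
for ph in(a-np.pi,a):
    for p in(h,e): q=kin.inverse_kinematics(p,down(ph)); print(ph,None if q is None else np.round(q,2))
env.grip(.045); ph=a
env.reach(h+[0,0,.08],down(ph)); S("above")
print(env.movel(h,velocity=.12,stop_force=8)); S("low")
env.grip(0,50); S("grip")
E
```

```text
-3.041592653589793 [-0.26  0.98  1.06  1.65 -0.94  1.11 -1.96]
-3.041592653589793 [-0.28  0.88  1.11  1.9  -0.95  1.01 -1.77]
0.1 [ 0.11  0.71  0.38  1.62 -0.32  0.87  0.71]
0.1 [ 0.15  0.58  0.4   1.87 -0.32  0.75  0.83]
above t 20.02 tcp [ 0.6308 -0.3038  0.2267] F [ 0.9  0.  -0.7] T [-0.03  0.02  0.02] op 0.045 gf 0.0 q7 0.696
False
low t 20.83 tcp [ 0.6314 -0.3044  0.1477] F [ 0.3 -0.5 -0.2] T [0.01 0.05 0.01] op 0.0449 gf 0.0 q7 0.727
grip t 21.23 tcp [ 0.6315 -0.3042  0.1481] F [ 0.3 -0.   5.8] T [ 0.12  0.12 -0.04] op 0.0108 gf 50.2 q7 0.727
```

```bash
python3 - <<'E'
from h import *
a=.1; X=np.array([np.cos(a),np.sin(a),0]); h=np.array([.6315,-.3042,.1478])
print(env.movel(h-.105*X,velocity=.08,stop_force=40)); s=S("pull")
print(env.movel(h-.13*X,velocity=.04,stop_force=20)); s=S("end"); print("travel",(h-s["tcp_pos"])@X, (h-s["tcp_pos"])@[-X[1],X[0],0])
E
```

```text
False
pull t 22.68 tcp [ 0.5275 -0.3146  0.148 ] F [2.8 1.3 4.6] T [ 0.22 -0.66 -0.05] op 0.0109 gf 50.3 q7 0.818
True
end t 22.98 tcp [ 0.5271 -0.3145  0.1481] F [ 1.3 -1.2  2.1] T [-0.12 -0.01 -0.1 ] op 0.0111 gf 51.2 q7 0.822
travel 0.10490431049762142 -0.00017935947163140166
```

```bash
python3 - <<'E'
from h import *
a=.1; X=np.array([np.cos(a),np.sin(a),0]); h=np.array([.6315,-.3042,.1478])
for i in range(2):
    print(env.movel(h-.127*X,velocity=.025,stop_force=35)); s=S("end"); print("travel",(h-s["tcp_pos"])@X)
E
```

```text
True
end t 23.48 tcp [ 0.5263 -0.3143  0.1481] F [ 2.8 -1.6  1. ] T [-0.03  0.23 -0.24] op 0.0108 gf 52.6 q7 0.83
travel 0.10572417124125048
True
end t 23.95 tcp [ 0.5254 -0.314   0.1481] F [ 3.3 -1.3  1.1] T [-0.02  0.42 -0.37] op 0.0108 gf 55.8 q7 0.838
travel 0.10651795453206545
```

```bash
python3 - <<'E'
from h import *
env.grip(.03); S("rel"); p=env.get_state()["tcp_pos"]
env.movel([p[0],p[1],.2],velocity=.2)
env.reach([.45,-.09,.3],down(-.85)); S()
out=[]
s,d=camera("scene"); t,dt=camera("top"); np.savez("c.npz",s=s,d=d,t=t,dt=dt)
H={"L":(np.array([.564,-.054]),2.1,.0063),"R":(np.array([.5675,-.311]),5.7,.0078)}
f0=np.load("scene0.npz")["d"]
for src,dd in(("before",f0),("now",d)):
  P=cloud("scene",dd);z=P[...,2]
  for nm,(o,yaw,sh) in H.items():
    b=np.deg2rad(yaw);X=np.array([np.cos(b),np.sin(b)]);Y=np.array([-X[1],X[0]])
    lx=(P[...,:2]-o)@X+sh; ly=(P[...,:2]-o)@Y
    k=(abs(ly)<.03)&(abs(lx)<.17)&(z>.089)&(z<.105); q=(abs(ly)<.04)&(abs(lx)<.17)&(abs(z-.069)<.003)
    if nm=="L" : q&=lx>.03
    print(src,nm,"handle x",k.sum(),np.percentile(lx[k],[2,50,98]).round(4) if k.any() else "","shield x",np.percentile(lx[q],[1,99]).round(4) if q.any() else "")
a=proj("scene",[.55,-.311,.05])[0].astype(int);b=proj("top",[.55,-.311,.05])[0].astype(int)
f=lambda p,c:cv2.resize(p[c[1]-50:c[1]+50,c[0]-50:c[0]+50],None,fx=4,fy=4,interpolation=cv2.INTER_CUBIC)
cv2.imwrite("pics/s1.png",np.hstack([f(s,a),f(t,b)]))
E
```

```text
rel t 24.27 tcp [ 0.5252 -0.3139  0.1478] F [-0.4 -0.7  0.2] T [-0.05  0.02 -0.  ] op 0.0299 gf 0.0 q7 0.838
 t 25.99 tcp [ 0.45   -0.0903  0.2997] F [-0.2 -0.1 -0.9] T [-0.02  0.06  0.01] op 0.0298 gf 0.0 q7 -0.649
before L handle x 64 [0.0698 0.0742 0.0825] shield x [0.0556 0.1446]
before R handle x 81 [0.0653 0.0693 0.0782] shield x [-0.1171  0.1402]
now L handle x 63 [0.0696 0.0739 0.082 ] shield x [0.0554 0.1457]
now R handle x 90 [-0.0392 -0.0359 -0.0284] shield x [-0.118   0.0354]
```

View pics/s1.png

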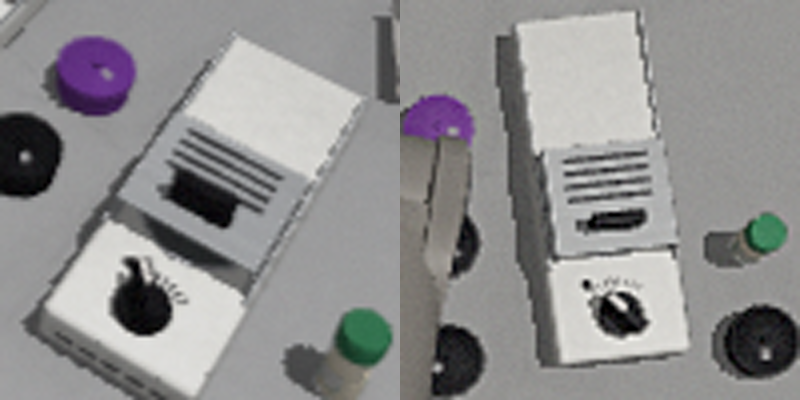

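Front edge at scene crop (190,230), rear edge at the plate's rear. The shield covers the plate, but I measured only 106 mm of travel, so I'll test whether that is really the end stop.

```bash
python3 - <<'E'
from h import *
a=.1; X=np.array([np.cos(a),np.sin(a),0]); h=np.array([.6315,-.3042,.1478])
p=h-.1055*X
env.reach(p+[0,0,.07],down(a)); env.movel(p,velocity=.15,stop_force=10); env.grip(0,50); S("grip")
tr=lambda:round(float((h-env.get_state()["tcp_pos"])@X),4)
print(tr()); print(env.movel(h-.09*X,velocity=.05,stop_force=40)); S("back"); print(tr())
print(env.movel(h-.13*X,velocity=.05,stop_force=55)); S("fwd"); print(tr())
E
```

```text
grip t 28.35 tcp [ 0.5276 -0.3151  0.1493] F [-0.1  0.6  6.1] T [ 0.1 -0.1 -0. ] op 0.0112 gf 51.1 q7 0.914
0.1045
False
back t 28.81 tcp [ 0.5432 -0.3136  0.1492] F [ 3.  -0.   6.1] T [ 0.15 -0.05  0.  ] op 0.0112 gf 51.2 q7 0.898
0.0888
True
fwd t 29.38 tcp [ 0.5262 -0.3148  0.1493] F [ 3.8 -1.4 -1.3] T [-0.2   0.01 -0.23] op 0.0106 gf 53.9 q7 0.925
0.1058
```

It moves freely and stops hard at the same place, so that is the end stop. Last is the left knob.

```bash
python3 - <<'E'
from h import *
env.grip(.03); p=env.get_state()["tcp_pos"]; env.movel([p[0],p[1],.22],velocity=.2)
phi=.738-np.pi/2
env.reach([.4534,-.0581,.18],down(phi)); env.grip(.045,40)
print(kin.inverse_kinematics([.4534,-.0581,.127],down(phi)))
print(env.movel([.4534,-.0581,.127],velocity=.1,stop_force=8)); S("low")
env.grip(0,40); S("grip")
E
```

```text
[-0.5899912   0.50382787  0.72660428  2.23891455 -0.60491536  0.59919228
 -0.24259855]
False
low t 32.32 tcp [ 0.4536 -0.0584  0.1272] F [ 0.4 -0.9 -0.8] T [-0.05  0.01  0.03] op 0.0449 gf 0.0 q7 -0.245
grip t 32.71 tcp [ 0.4538 -0.0581  0.1276] F [-1.  -1.1  5.7] T [0.07 0.26 0.01] op 0.0113 gf 41.8 q7 -0.245
```

```bash
python3 - <<'E'
from h import *
turn(-1.2,1.2,1.0); turn(-.5,.08,.7); S("end")
env.grip(.045); env.movel([.4535,-.058,.2],velocity=.2)
env.reach([.40,.2,.35],down(-.4-np.pi/2)); S()
s,d=camera("scene"); t,dt=camera("top"); cv2.imwrite("pics/final_s.png",s)
a=proj("scene",[.5,-.17,.05])[0].astype(int);b=proj("top",[.5,-.17,.05])[0].astype(int)
f=lambda p,c,w:cv2.resize(p[c[1]-50:c[1]+50,c[0]-w:c[0]+w],(400,int(40000/(2*w))),interpolation=cv2.INTER_CUBIC)
A=cv2.resize(s[a[1]-70:a[1]+80,a[0]-80:a[0]+70],(400,400),interpolation=cv2.INTER_CUBIC);B=cv2.resize(t[b[1]-65:b[1]+45,b[0]-60:b[0]+70],(400,400*110//130),interpolation=cv2.INTER_CUBIC)
B=cv2.copyMakeBorder(B,0,400-B.shape[0],0,0,0); cv2.imwrite("pics/k2.png",np.hstack([A,B]))
E
```

```text
turn -1.2 yaw -1.199 dT -0.04
  turn -0.08 yaw -0.077 dT 0.0
  turn -0.16 yaw -0.157 dT -0.06
  turn -0.24 yaw -0.235 dT 0.69
  turn -0.32 yaw -0.313 dT 1.59
end t 34.82 tcp [ 0.4538 -0.0593  0.1277] F [-1.4 -4.9  0. ] T [-1.16  0.23  1.56] op 0.0111 gf 65.0 q7 -1.758
 t 36.91 tcp [0.3999 0.1992 0.3493] F [ 0.6 -0.5 -0.1] T [-0.04 -0.    0.  ] op 0.0448 gf 0.0 q7 -2.525
```

View pics/k2.png

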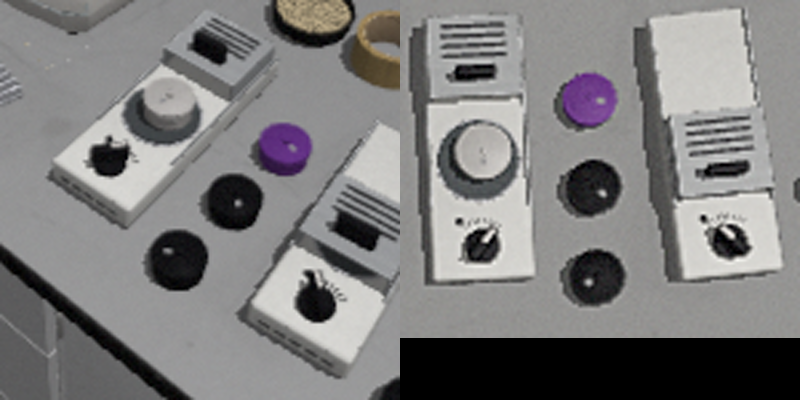

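The left knob now points right, at its full stop (top crop (490,232)). The right knob is at its dot, the right shield is forward, and the left dish and shield have not moved. Handing in.

```bash
python3 -c "
from cell import job
print(job.job_done())"
```

```text
the job is handed in; nothing more can be done
None
```

The job is done in the order asked and handed in at about 37 s: the right-hand heater was the running one and is now off, its dish stands within 2 mm of the cooling plate's centre, its shield is at the front end stop, and the left heater's knob is at its full clockwise stop.

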